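# Set the punch of a silversmith's screw press onto a strip

## Robot

A 6-joint arm with a two-finger parallel gripper is mounted at the origin on the work surface. World frame = base frame: x ahead of the robot, y to its left, z up, the work surface at z = 0. Lengths are in m, angles in rad, forces in N, time in s.
With the tool pointing down it reaches from about 0.325 to 0.9 m from the base axis. Payload 6.1 kg.
Tool frame: the origin (TCP) lies at the very end of the fingers, on their centre line; the grasp point (between the pads) lies 19 mm behind it; z points along the fingers, y is the direction in which the jaws open and shut (so a half turn about z gives the same grasp; the last joint's range is limited). The gripper opens to 87 mm and grips with 3 to 60 N. Pads are 19 mm wide; open, the fingers measure 117 mm over their backs; the gripper's body (75 mm by 190 mm) begins 51 mm behind the grasp point.
Start: joints at [1.026, 0.22, 1.526, -0, 1.395, -0.126], TCP at [0.254, 0.571, 0.223] pointing down, gripper open.
Joint ranges: [-2.98, 2.98], [-0.91, 2.08], [0.09, 2.57], [-1.24, 4.39], [0.2, 2.65], [-2.68, 2.68]. Speed limits (rad/s): [2.57, 2.57, 3.01, 3.14, 3.14, 3.14].

## Interface

Orientations are given as a unit quaternion [w, x, y, z].
In Python, from bench import robot gives the robot as it stands.
- The arm moves only by the tool arm_command, never from a script. Its argument "targets" is a list that holds one entry, the list of rows, each a list of 7 numbers: the shift along the world's x, y, z as a fraction of full scale, then the turn, a rotation vector about the world's x, y, z as a fraction of full scale, then the closure, from -1 (fully open) to 1 (shut), so that 0 is half open. In form: [[[tx, ty, tz, ax, ay, az, hand], ...]]. A call has 1 to 10 rows; each row shifts and turns the commanded pose from where the row before left it; what a row does not reach is not made up. Full scale, the value 1, is 8 cm for a shift and 30 degrees for a turn. A row lasts 1/10 s, in which the tool goes at most 50 mm and 8.59 degrees, less where a joint would pass 70% of its speed; a pose out of reach is approached as far as the arm can. A call with a number of a shift or a turn outside -1 to 1 is refused whole. A call with a gripper value outside its range is refused whole. The fingers move at their own pace and stop on an object; "newtons" is the grip in N (left out, the last holds). Time passes only in rows, so rows that do not move let the fingers close. It gives the time, the measured TCP pose, the force and the opening at its end, in the units of the state.
- robot.sense(): the state, without advancing time (a new reading comes with each control period).
- robot.capture(name): name is "side" or "top"; returns (picture, depth): 480x640x3 uint8, red, green, blue; 480x640 float32, m along the optical axis (not along the pixel's ray), 0 where there is no reading.
- robot.camera_model(name): a dict with "vertical_fov" (degrees; the focal length in pixels is half the picture's height over the tangent of half this angle, whatever the lens; pixels are square), "cx", "cy" (the principal point, pixels), "k1" (the pictures are not rectified: a ray, as slopes to the right and down, at radius r is drawn at 1 + k1 r^2 times it, then the intrinsics apply), "world_to_cam" (4x4, takes a point from world to camera coordinates). Camera axes: x right, y down, z forward; pixel columns grow to the right and rows downward; lengths in m; the calibration is good to about 2 mm. A picture is of the moment at which its call begins. camera_model takes no time and is no camera call.
- robot.finish_job(): hands the job in, once; it reports no verdict.
The state is a dict: "t": time; "qpos": joint angles; "joint_velocities": joint speeds; "joint_torque": joint torques, N m; "eef_pos": TCP position; "orientation": TCP orientation; "ft_force": force on the tool from outside, world axes, zero at the start; "moment": the same for the moment, N m; "grip_width": finger opening in m.
Only numpy, scipy, OpenCV 4.12 (cv2) and the standard library are available. Lean on these libraries where they do the work, as an engineer would, in place of code of your own. Each camera call takes 0.05 s, during which the arm holds its last target.

## Task

Set up the screw press for stamping: wind the handwheel anticlockwise until the punch is well clear, then lay the silver strip flat in the guide and slide it fully home against the back stop. Now wind clockwise and feel the punch down onto the silver until it just bears on it with 10 to 50 N, never over 70 N, which would bruise it, and always arriving by screwing down so that the play in the screw is taken up (if you go too far, wind right off and come down again, do not ease back). Let go of the wheel with the strip still home, and leave the other tools where they lie.

Things in the scene. Friction and masses are not known exactly. Their poses are not given: they have to be found in the camera images.
- press: Fixed cast-iron hand screw press with two pillars. Origin: underside of its base (170 x by 220 y, 30 mm high), on the upright screw axis; z up. The strip is fed along +x from the -x side. Pillars 20 mm thick at y = +-75. Crosshead 60 by 190 mm, z 151 to 185. Handwheel level on top, z 198 to 213, 95 mm across; the screw's end rises through its middle to at most z = 250.
- anvil (a point): Point on the screw axis on top of the flat steel anvil, 45 mm above the table; axes as the press. The punch, 22 mm across, comes down here.
- guide_mouth (a point): Middle of the front end of the strip guide, at the anvil's height, 95 mm in front (-x) of the screw axis; axes as the press. Two rails 4 mm high run from here to the axis: 28 mm apart inside, the first 20 mm flaring to 44 mm. The supported floor begins 75 mm in front of the axis; nothing of the press stands further than 98 mm in front of it.
- stop_face (a point): Middle of the back stop's face that the strip's end must meet, 30 mm behind (+x) the screw axis, 3 mm above the anvil; the stop is 28 mm wide and 12 mm high. Axes as the press.
- crank_grip (a point): Point on the axis of the handwheel's upright crank handle, 240 mm above the table, 40 mm from the screw axis. The handle is a wooden sleeve, 16 mm thick, from 214 to 258 mm above the table; it spins freely on its pin, so it can be held in one orientation while it is led round. The wheel stays at its height.
- punch_face (a point): Middle of the underside of the punch (22 mm across, on the screw axis); it moves from on the anvil to 22 mm above it. Right-hand screw, 40 mm per turn (6.4 mm per rad): winding clockwise seen from above lowers it. It stays where it is left. Moving it takes 4 to 5 N at the crank handle (a stiff slide); every newton more at the handle presses the punch down with about 6 N.
- handwheel (a joint): Play of the worn screw, rad: 0 = taken up for screwing down, 0.5 = taken up for lifting. In between the wheel turns almost freely (under 1 N at the handle) and the punch stays still. Screwing down, the wheel stiffens to 4 or 5 N as the play runs out, then further once the punch meets the silver.
- strip: Flat bar of silver, 170 (x) by 24 (y) by 6 mm, 0.25 kg, loose on the table. Origin: centre of its underside; x along its length. Either end may go first. It bruises under more than 70 N. Once the punch bears on it, each further 0.01 rad of the wheel adds about 4 N.
- hammer: Bystander: hammer with wooden handle. Origin about its middle.
- burnisher: Bystander: thin tool with a wooden handle.
- doming_block: Bystander: steel cube of 45 mm.
- pliers: Bystander: pliers lying flat, 150 mm long.
- jar: Bystander: glass jar, 48 mm across, 65 high.
- file: Bystander: flat file with a wooden handle, 220 mm long.
Mind the look-alikes: they are no part of the job. There is more than one size of the strip; the one meant has the size given above.

How it is judged:
By the outcome, as a careful person would: the job done as asked, in the order asked, and still so for the second after the job is handed in, with the robot touching nothing.
It also fails if it takes over 72 s, if anything falls off the work surface, if the arm or the gripper's body presses on something with over 40 N, if the wrist force passes 120 N, or if a joint passes its speed limit or range.

## Working session

There is one attempt and no reset: what is moved stays moved. The work goes in short steps, Python scripts to look and compute and a tool call to move; the robot and the scene stay as the last step left them, time stands still between calls to the robot, and variables do not carry over. Pictures are saved under pics/ and viewed, and the job is handed in when it is done.

Besides the shell and the picture viewer there is one more tool, called after "Emit:" as name([rows], argument=value, ...), one row to a line, values as JSON. arm_command: Moves the arm, as the interface text tells. Shift numbers are shares of 8 cm and turn numbers shares of 30 degrees, none past 1 either way. Its arguments: {"type":"object","properties":{"targets":{"type":"array"},"newtons":{"type":"number"}},"required":["targets"]}

```bash
ls; mkdir -p pics; cat > h.py <<'E'
import numpy as np, cv2
from bench import robot
def cap(n,tag):
    p,d=robot.capture(n); cv2.imwrite(f'pics/{tag}.png',p[:,:,::-1]); np.save(f'pics/{tag}.npy',d); return p,d
def model(n):
    m=robot.camera_model(n); f=240/np.tan(np.radians(m['vertical_fov'])/2)
    return m,f,np.array(m['world_to_cam'])
def px2cam(n,uv):
    m,f,T=model(n); uv=np.atleast_2d(np.array(uv,float))
    K=np.array([[f,0,m['cx']],[0,f,m['cy']],[0,0,1]])
    return cv2.undistortPoints(uv.reshape(-1,1,2),K,np.array([m['k1'],0,0,0,0.])).reshape(-1,2)
def onz(n,uv,z):
    s=px2cam(n,uv); m,f,T=model(n); R=T[:3,:3]; c=-R.T@T[:3,3]
    d=np.c_[s,np.ones(len(s))]@R
    k=(z-c[2])/d[:,2]; return c+d*k[:,None]
def deep(n,uv,z):
    s=px2cam(n,uv); m,f,T=model(n); R=T[:3,:3]
    P=np.c_[s,np.ones(len(s))]*np.array(z)[:,None]
    return (P-T[:3,3])@R
def cloud(n,d):
    v,u=np.nonzero(d>0); return np.c_[u,v],deep(n,np.c_[u,v],d[v,u])
def proj(n,P):
    m,f,T=model(n); P=np.atleast_2d(P)@T[:3,:3].T+T[:3,3]; s=P[:,:2]/P[:,2:]
    r=(s**2).sum(1,keepdims=True); return s*(1+m['k1']*r)*f+[m['cx'],m['cy']]
E
python3 - <<'E'
from h import *
for n in('top','side'):
    cap(n,n+'0'); m,f,T=model(n); print(n,m,f, -T[:3,:3].T@T[:3,3])
print(robot.sense())
E
```

```text
pics
top {'vertical_fov': 57.51895327503893, 'cx': 325.0988353622008, 'cy': 240.33654188850028, 'k1': -0.09276780844703829, 'world_to_cam': array([[ 0.00968417, -0.99979562,  0.01774633, -0.09415892],
       [-0.99361553, -0.0116162 , -0.1122196 ,  0.53055795],
       [ 0.11240281, -0.01654628, -0.99352495,  1.26574516],
       [ 0.        ,  0.        ,  0.        ,  1.        ]])} 437.29070318360283 [ 0.38580916 -0.06703324  1.31875937]
side {'vertical_fov': 57.03734653562853, 'cx': 317.2497337861485, 'cy': 237.31516785888738, 'k1': -0.07905167295617965, 'world_to_cam': array([[-0.78108866,  0.62404223,  0.02172094,  0.44376331],
       [ 0.33713177,  0.45074366, -0.82654239,  0.0035493 ],
       [-0.52558793, -0.63828007, -0.56245522,  1.56986689],
       [ 0.        ,  0.        ,  0.        ,  1.        ]])} 441.6816741208536 [1.170525   0.72348788 0.87627452]
{'t': 0.1, 'qpos': array([ 1.02585857e+00,  2.21153658e-01,  1.52748125e+00, -2.10397442e-05,
        1.39472489e+00, -1.26081916e-01]), 'joint_velocities': array([-1.80091363e-05, -2.37648423e-03, -2.75765435e-03,  6.12587068e-04,
       -2.98838399e-04, -1.57748621e-04]), 'joint_torque': array([ 7.50068248e-04, -4.95940733e+01, -3.88520837e+01,  7.02848705e-02,
        5.15164481e-02, -5.19748733e-05]), 'eef_pos': array([0.25390372, 0.57048831, 0.22155088]), 'orientation': array([-2.81137581e-04,  2.07898462e-01,  9.78150013e-01, -8.37713430e-04]), 'ft_force': array([ 0.24024164, -0.54486781,  0.04327701]), 'moment': array([-0.03953031,  0.05093739,  0.02793777]), 'grip_width': 0.08699722145547133}
```

View pics/top0.png

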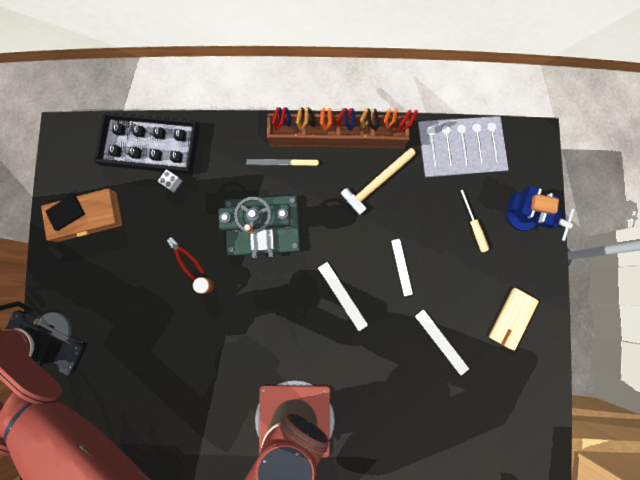

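View pics/side0.png

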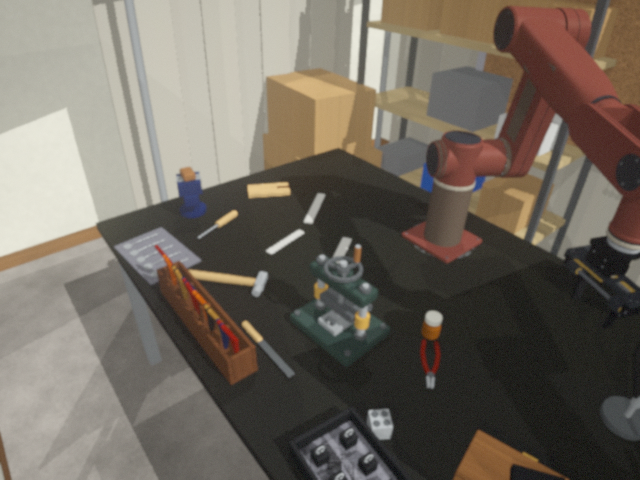

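Three strips could be the silver: A (343,296), B (401,267) and C (442,342). The press is at about (258,222). I'll measure the strips and the press.

```bash
python3 - <<'E'
from h import *
p=cv2.imread('pics/top0.png'); d=np.load('pics/top0.npy')
g=p.min(2)
for (u,v) in [(343,296),(401,267),(442,342)]:
    m=(g>120).astype(np.uint8); n,l,s,c=cv2.connectedComponentsWithStats(m)
    k=l[v,u]; print(k,s[k])
    cs,_=cv2.findContours((l==k).astype(np.uint8),0,2)
    pts=cs[0].reshape(-1,2)
    for z in (0.006,):
        w=onz('top',pts,z)[:,:2]; r=cv2.minAreaRect(w.astype(np.float32)*1000); print(r)
        vv,uu=np.nonzero(l==k); wp=onz('top',np.c_[uu,vv],z)[:,:2]; ev,E=np.linalg.eigh(np.cov(wp.T)); print('mean',wp.mean(0),'L,W',np.sqrt(12*ev),'ang',np.degrees(np.arctan2(E[1,1],E[0,1])))
    P=deep('top',np.c_[uu,vv],d[vv,uu]); print('z',np.median(P[:,2]),P[:,2].std())
uv,P=cloud('top',d)
# table z
t=(abs(P[:,0]-0.4)<.05)&(abs(P[:,1]-0.1)<.05);print('table',np.median(P[t,2]))
c=p[170:280,190:330]; cv2.imwrite('pics/press_t.png',cv2.resize(c,None,fx=5.5,fy=5.4,interpolation=cv2.INTER_CUBIC))
c=cv2.imread('pics/side0.png')[230:370,270:410]; cv2.imwrite('pics/press_s.png',cv2.resize(c,None,fx=4.2,fy=4.2,interpolation=cv2.INTER_CUBIC))
c=p[230:385,310:480]; cv2.imwrite('pics/strips.png',cv2.resize(c,None,fx=3.8,fy=3.8,interpolation=cv2.INTER_CUBIC))
E
```

```text
54 [318 262  50  69 881]
((368.0031433105469, -142.13290405273438), (226.20269775390625, 35.66410827636719), 33.347496032714844)
mean [ 0.36792527 -0.14234364] L,W [0.03458069 0.22741312] ang -146.70922331415193
z 0.008389094635229953 0.062488402287304505
49 [391 239  22  57 541]
((456.7465515136719, -320.25933837890625), (173.82107543945312, 28.84176254272461), 12.810997009277344)
mean [ 0.45634962 -0.32037132] L,W [0.02868065 0.17324027] ang -167.20593264127928
z 0.00674052686436129 0.05648538829574032
81 [415 310  54  65 856]
((232.3969268798828, -441.04998779296875), (226.43728637695312, 35.31859588623047), 38.17927932739258)
mean [ 0.23289338 -0.44017028] L,W [0.03424248 0.22692361] ang -142.03611295613763
z 0.009038506425141101 0.11803847275637339
table 0.0004588014515646136
```

```bash
python3 - <<'E'
from h import *
d=np.load('pics/top0.npy');uv,P=cloud('top',d)
b=(uv[:,0]>205)&(uv[:,0]<315)&(uv[:,1]>180)&(uv[:,1]<270)&(P[:,2]>0.015)
Q=P[b]
for lo,hi in[(.02,.04),(.04,.06),(.16,.19),(.193,.222),(.222,.27)]:
    q=Q[(Q[:,2]>lo)&(Q[:,2]<hi)]
    print(lo,len(q),q[:,:2].min(0),q[:,:2].max(0),q.mean(0), cv2.minAreaRect(q[:,:2].astype(np.float32)*1000))
E
```

```text
0.02 1942 [ 0.47670651 -0.01439158] [0.6689288 0.2166883] [0.56156738 0.08803326 0.03072155] ((570.3240966796875, 101.1771240234375), (183.86940002441406, 221.6256866455078), 4.16547966003418)
0.04 485 [ 0.47827599 -0.00295835] [0.64955741 0.20726503] [0.52441764 0.09619206 0.04710475] ((564.17138671875, 101.2791976928711), (169.4647979736328, 200.90838623046875), 4.377147197723389)
0.16 893 [0.53997063 0.00488713] [0.61032345 0.1994505 ] [0.57269909 0.09758464 0.18387811] ((576.0740966796875, 102.50389862060547), (60.749908447265625, 192.39820861816406), 4.379513263702393)
0.193 872 [0.52845658 0.01385356] [0.62430122 0.19163272] [0.57664543 0.10093453 0.20665977] ((575.7080078125, 101.66246795654297), (94.87110137939453, 161.7075958251953), 30.614158630371094)
0.222 86 [0.52877069 0.09300521] [0.58464756 0.11466686] [0.55267504 0.1032255  0.2417972 ] ((556.7081909179688, 103.83177947998047), (15.756702423095703, 56.16164016723633), 81.8368911743164)
```

View pics/press_t.png

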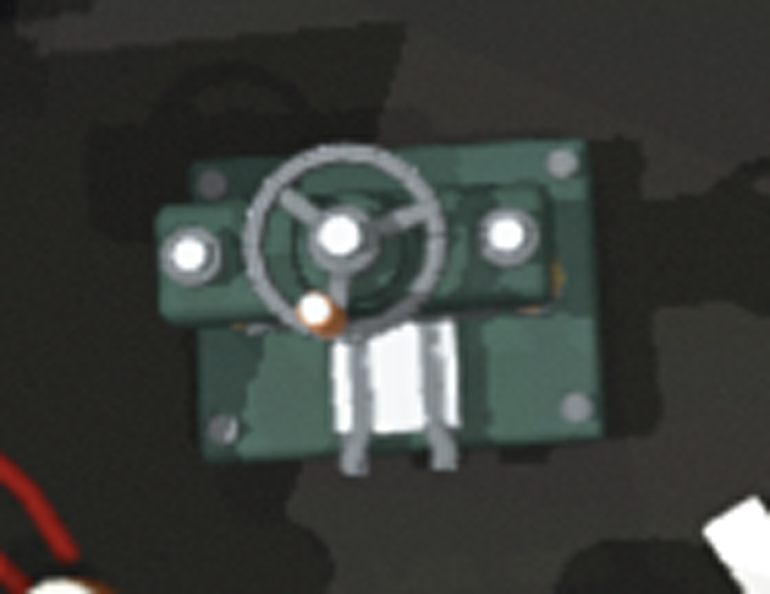

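View pics/press_s.png

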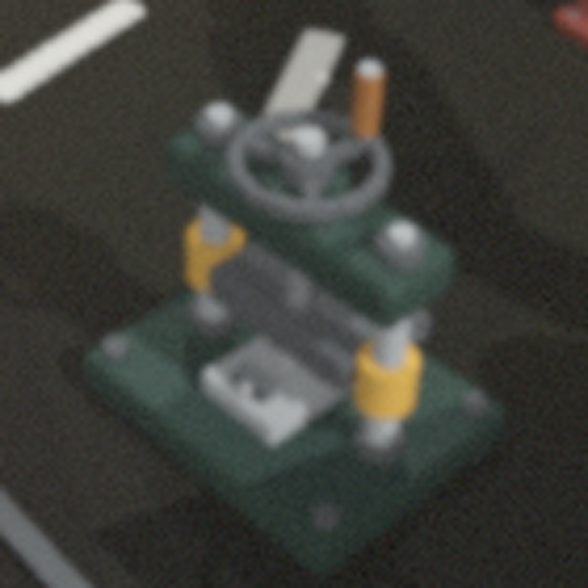

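View pics/strips.png

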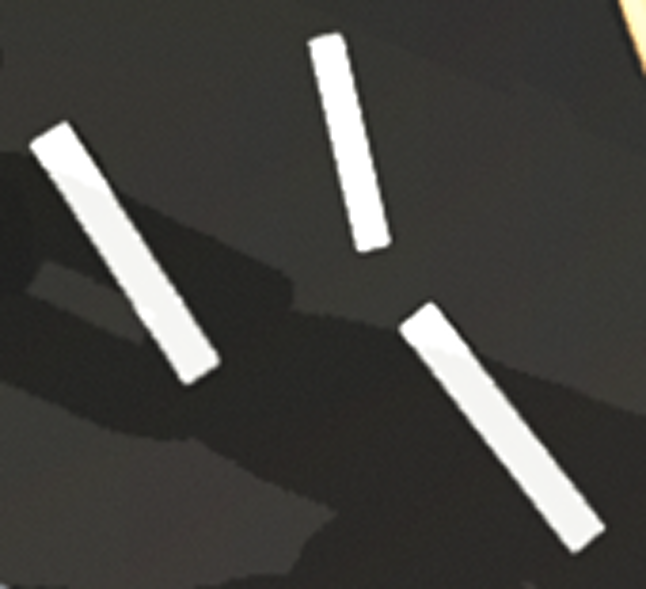

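Strip B, at (401,267), measures about 173 x 29 mm with about 3–5 mm of pixel bleed. That fits 170 x 24, while A and C measure 226 x 35, so B is the strip. Next I'll pin down the press pose, handle and screw height.

```bash
python3 - <<'E'
from h import *
d=np.load('pics/top0.npy')
cr=lambda pts:[(190+(x+.5)/5.5-.5,170+(y+.5)/5.4-.5) for x,y in pts]
B=onz('top',cr([(192,163),(585,140),(600,436),(207,460)]),.03)[:,:2]; print('base',B,B.mean(0))
e=[(B[0]-B[3]),(B[1]-B[2])]; print([np.degrees(np.arctan2(x[1],x[0])) for x in e],np.degrees(np.arctan2(*( (B[0]-B[1])*[-1,1]))),[np.linalg.norm(x) for x in e])
# wheel outer rim: left 244,right 444, top 143, bottom ~340
print('wheel',onz('top',cr([(344,241)]),.207), 'nuts')
print('screwtop px depth')
for c in [(340,234),(315,308),(188,253),(507,235)]:
    u,v=cr([c])[0]; ui,vi=int(round(u)),int(round(v)); w=d[vi-1:vi+2,ui-1:ui+2].ravel()
    P=deep('top',[(u,v)]*9,w); print(c,np.round(P[:,2],4),P[4],'b',np.round(onz('top',[(u,v)],.258),4))
ds=np.load('pics/side0.npy')
cs=lambda x,y:(270+(x+.5)/4.2-.5,230+(y+.5)/4.2-.5)
for c in [(370,68),(305,135),(310,145)]:
    u,v=cs(*c); ui,vi=int(round(u)),int(round(v)); w=ds[vi-1:vi+2,ui-1:ui+2].ravel()
    P=deep('side',[(u,v)]*9,w); print('side',c,np.round(P[:,2],4),np.median(P,axis=0),onz('side',[(u,v)],.258))
uv,P=cloud('side',ds); b=(P[:,2]>.2)&(P[:,2]<.216)&(np.hypot(P[:,0]-.576,P[:,1]-.102)<.055)
print(len(P[b]),cv2.minEnclosingCircle(P[b][:,:2].astype(np.float32)*1000))
uv,P=cloud('top',d); b=(P[:,2]>.2)&(P[:,2]<.218)&(np.hypot(P[:,0]-.576,P[:,1]-.115)<.06)&(np.hypot(P[:,0]-.576,P[:,1]-.115)>.03)
print(len(P[b]),cv2.minEnclosingCircle(P[b][:,:2].astype(np.float32)*1000))
E
```

```text
base [[ 6.50640509e-01  2.14797514e-01]
 [ 6.65970024e-01  3.05362377e-04]
 [ 5.00956415e-01 -1.06708835e-02]
 [ 4.85246873e-01  2.00585987e-01]] [0.57570346 0.10125449]
[np.float64(4.911104326441787), np.float64(3.8055497507225504)] 4.0879150091372285 [np.float64(0.16600307917979487), np.float64(0.16537826056384028)]
wheel [[0.57709108 0.10309012 0.207     ]] nuts
screwtop px depth
(340, 234) [0.2278 0.2283 0.2301 0.228  0.2258 0.2289 0.2265 0.2249 0.2278] [0.57716905 0.1021645  0.22577912] b [[0.5715 0.0972 0.258 ]]
(315, 308) [0.2629 0.2608 0.2604 0.2611 0.2608 0.262  0.2596 0.2629 0.263 ] [0.53696424 0.10685035 0.26084526] b [[0.5374 0.1073 0.258 ]]
(188, 253) [0.2016 0.2055 0.1985 0.2022 0.2022 0.2005 0.2005 0.2016 0.2041] [0.57131302 0.17733505 0.20219267] b [[0.562  0.1651 0.258 ]]
(507, 235) [0.2021 0.2029 0.2005 0.1995 0.2012 0.2005 0.2007 0.2015 0.2001] [0.58186984 0.02723269 0.20120474] b [[0.5719 0.0224 0.258 ]]
side (370, 68) [0.2581 0.2589 0.2578 0.2597 0.2586 0.2577 0.263  0.261  0.2597] [0.53781863 0.11039802 0.25892535] [[0.53687026 0.10947906 0.258     ]]
side (305, 135) [0.2255 0.2241 0.2242 0.2258 0.224  0.2253 0.2275 0.2272 0.2272] [0.57964156 0.1038014  0.22549575] [[0.60915424 0.13475269 0.258     ]]
side (310, 145) [0.2225 0.2225 0.2226 0.2239 0.2226 0.2261 0.2228 0.2239 0.2239] [0.58118811 0.1101502  0.22283479] [[0.61290359 0.1431573  0.258     ]]
590 ((578.1947021484375, 106.235595703125), 49.938140869140625)
396 ((575.657958984375, 114.89361572265625), 59.772422790527344)
```

Emit:
arm_command([
  [[0.27,-0.44,0.1,0,0,0.094,0],[0.27,-0.44,0.1,0,0,0.094,0],[0.27,-0.44,0.1,0,0,0.094,0],[0.27,-0.44,0.1,0,0,0.094,0],[0.27,-0.44,0.1,0,0,0.094,0],[0.27,-0.44,0.1,0,0,0.094,0],[0.27,-0.44,0.1,0,0,0.094,0],[0.27,-0.44,0.1,0,0,0.094,0],[0.27,-0.44,0.1,0,0,0.094,0],[0.27,-0.44,0.1,0,0,0.094,0]],
], newtons=15)

```text
t: 1.1
eef_pos: [0.4705, 0.2174, 0.3025]
orientation: [-0.0, -0.038, 0.999, -0.0]
ft_force: [0.6, -0.5, 0.8]
grip_width: 0.0435
```

Emit:
arm_command([
  [[0.27,-0.45,0,0,0,0,0],[0.27,-0.45,0,0,0,0,0],[0.28,-0.45,0,0,0,0,0],[0,0,0,0,0,0,0],[0,0,0,0,0,0,0]],
])

```text
t: 1.6
eef_pos: [0.5357, 0.1102, 0.3018]
orientation: [-0.001, -0.036, 0.999, 0.0]
ft_force: [0.6, -0.1, 0.0]
grip_width: 0.0433
```

```bash
python3 - <<'E'
from h import *
print(robot.sense()['eef_pos'])
for n in('top','side'): cap(n,n+'1')
a=cv2.imread('pics/side1.png')[180:370,240:440]; cv2.imwrite('pics/s1.png',cv2.resize(a,None,fx=3,fy=3,interpolation=cv2.INTER_CUBIC))
E
```

```text
[0.53567179 0.1102101  0.30178583]
```

View pics/s1.png

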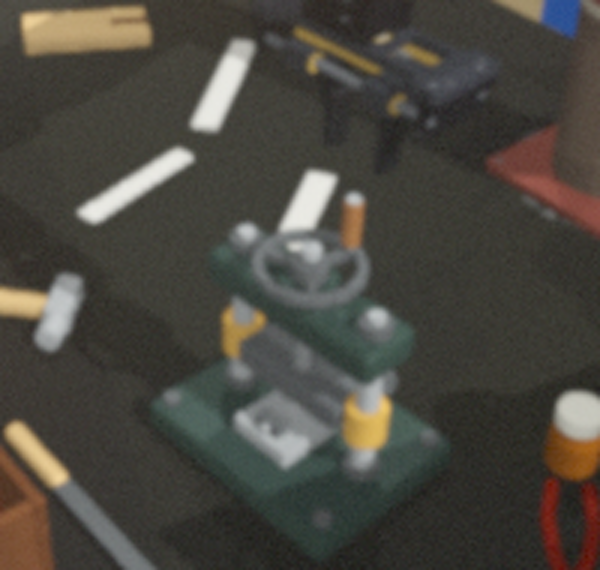

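```bash
python3 - <<'E'
from h import *
for P in ([.5357,.1102,.3018],[.5371,.1083,.3018],[.5371,.1083,.258],[.5371,.1083,.215]):
    print(P,(proj('side',P)-[240,180])*3)
E
```

```text
[0.5357, 0.1102, 0.3018] [[358.89599662 152.20539666]]
[0.5371, 0.1083, 0.3018] [[355.96454889 151.72835006]]
[0.5371, 0.1083, 0.258] [[351.94405402 196.85384995]]
[0.5371, 0.1083, 0.215] [[348.15271539 239.17601757]]
```

Emit:
arm_command([
  [[0.018,-0.024,-0.25,0,0,0,0],[0,0,-0.25,0,0,0,0],[0,0,-0.25,0,0,0,0],[0,0,-0.24,0,0,0,0],[0,0,0,0,0,0,0],[0,0,0,0,0,0,1],[0,0,0,0,0,0,1],[0,0,0,0,0,0,1]],
], newtons=12)

```text
t: 2.5
eef_pos: [0.5379, 0.1094, 0.2249]
orientation: [0.001, -0.037, 0.999, 0.0]
ft_force: [0.2, 0.7, -0.4]
grip_width: 0.027
```

```bash
python3 - <<'E'
from h import *
s=robot.sense();print(s['eef_pos'],s['ft_force'],s['moment'],s['grip_width'])
E
```

```text
[0.53791667 0.1094271  0.22488793] [ 0.20012739  0.68795215 -0.43521678] [-0.01488754  0.01859611 -0.01674701] 0.026967062376198246
```

Emit:
arm_command([
  [[0,0,0,0,0,0,1],[0,0,0,0,0,0,1],[0,0,0,0,0,0,1]],
])

```text
t: 2.8
eef_pos: [0.5375, 0.1091, 0.2241]
orientation: [0.001, -0.037, 0.999, 0.0]
ft_force: [-0.3, 0.2, 3.1]
grip_width: 0.0154
```

```bash
cat > arc.py <<'E'
import sys,numpy as np
a0,da,n=map(float,sys.argv[1:4]); r=40.
a=a0+da*np.arange(int(n)+1); p=r*np.c_[np.cos(a),np.sin(a)]/80
print(np.round(np.diff(p,axis=0),3).tolist(), 'end',a[-1])
E
python3 arc.py 2.967 0.12 6
```

```text
[[-0.007, -0.06], [0.0, -0.06], [0.008, -0.059], [0.015, -0.058], [0.021, -0.056], [0.028, -0.053]] end 3.6870000000000003
```

Emit:
arm_command([
  [[-0.007,-0.06,0,0,0,0,1],[0.0,-0.06,0,0,0,0,1],[0.008,-0.059,0,0,0,0,1],[0.015,-0.058,0,0,0,0,1],[0.021,-0.056,0,0,0,0,1],[0.028,-0.053,0,0,0,0,1]],
])

```text
t: 3.4
eef_pos: [0.543, 0.0831, 0.2237]
orientation: [0.001, -0.037, 0.999, 0.002]
ft_force: [3.0, 9.3, 1.7]
grip_width: 0.0155
```

Emit:
arm_command([
  [[0,0,0,0,0,0,1],[0,0,0,0,0,0,1]],
])

```text
t: 3.6
eef_pos: [0.5435, 0.0824, 0.2238]
orientation: [0.001, -0.037, 0.999, 0.001]
ft_force: [4.3, 6.0, 2.2]
grip_width: 0.0156
```

```bash
python3 arc.py 3.687 0.15 10;python3 arc.py 5.187 0.15 10
```

```text
[[0.044, -0.061], [0.052, -0.054], [0.06, -0.045], [0.066, -0.036], [0.07, -0.026], [0.073, -0.015], [0.075, -0.004], [0.075, 0.007], [0.073, 0.019], [0.069, 0.029]] end 5.186999999999999
[[0.064, 0.039], [0.057, 0.048], [0.049, 0.056], [0.041, 0.063], [0.031, 0.068], [0.02, 0.072], [0.009, 0.074], [-0.002, 0.075], [-0.013, 0.074], [-0.024, 0.071]] end 6.687
```

Emit:
arm_command([
  [[0.044,-0.061,0,0,0,0,1],[0.052,-0.054,0,0,0,0,1],[0.06,-0.045,0,0,0,0,1],[0.066,-0.036,0,0,0,0,1],[0.07,-0.026,0,0,0,0,1]],
])

```text
t: 4.1
eef_pos: [0.5651, 0.066, 0.2235]
orientation: [-0.001, -0.037, 0.999, 0.003]
ft_force: [-3.3, 9.6, 6.3]
grip_width: 0.0157
```

Emit:
arm_command([
  [[0.073,-0.015,0,0,0,0,1],[0.075,-0.004,0,0,0,0,1],[0.075,0.007,0,0,0,0,1],[0.073,0.019,0,0,0,0,1],[0.069,0.029,0,0,0,0,1]],
])

```text
t: 4.6
eef_pos: [0.5931, 0.0673, 0.2235]
orientation: [-0.002, -0.037, 0.999, 0.001]
ft_force: [-9.2, 2.9, 7.6]
grip_width: 0.0153
```

```bash
cat > arc2.py <<'E'
import sys,numpy as np
# cx cy (effective command now, mm) , angle start, step, n  -> rows ; centre true
cx,cy,a1,da,n=map(float,sys.argv[1:6]); C=np.array([577.3,104.1]); 
if len(sys.argv)>7: C=np.array([float(sys.argv[6]),float(sys.argv[7])])
a=a1+da*np.arange(1,int(n)+1); p=np.vstack([[cx,cy],C+40*np.c_[np.cos(a),np.sin(a)]])
r=np.round(np.diff(p,axis=0)/80,3); print(r.tolist(),'end',a[-1],p[0]+80*r.sum(0))
E
python3 arc2.py 595.2 66.6 5.158 .15 8
```

```text
[[0.057, 0.055], [0.059, 0.047], [0.051, 0.055], [0.042, 0.062], [0.033, 0.067], [0.022, 0.072], [0.011, 0.074], [0.0, 0.075]] end 6.3580000000000005 [617.2  107.16]
```

Emit:
arm_command([
  [[0.057,0.055,0,0,0,0,1],[0.059,0.047,0,0,0,0,1],[0.051,0.055,0,0,0,0,1],[0.042,0.062,0,0,0,0,1]],
])

```text
t: 5.0
eef_pos: [0.6109, 0.0821, 0.2237]
orientation: [-0.001, -0.036, 0.999, -0.001]
ft_force: [-4.1, -3.7, 5.4]
grip_width: 0.0156
```

Emit:
arm_command([
  [[0.033,0.067,0,0,0,0,1],[0.022,0.072,0,0,0,0,1],[0.011,0.074,0,0,0,0,1],[0.0,0.075,0,0,0,0,1]],
])

```text
t: 5.4
eef_pos: [0.6176, 0.1042, 0.224]
orientation: [0.001, -0.036, 0.999, -0.002]
ft_force: [1.1, -11.8, 5.2]
grip_width: 0.0158
```

```bash
python3 - <<'E'
from h import *
cap('side','side2')
a=cv2.imread('pics/side2.png')[200:360,250:430]; cv2.imwrite('pics/s2.png',cv2.resize(a,None,fx=3.5,fy=3.5,interpolation=cv2.INTER_CUBIC))
E
```

```text
(no output)
```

View pics/s2.png

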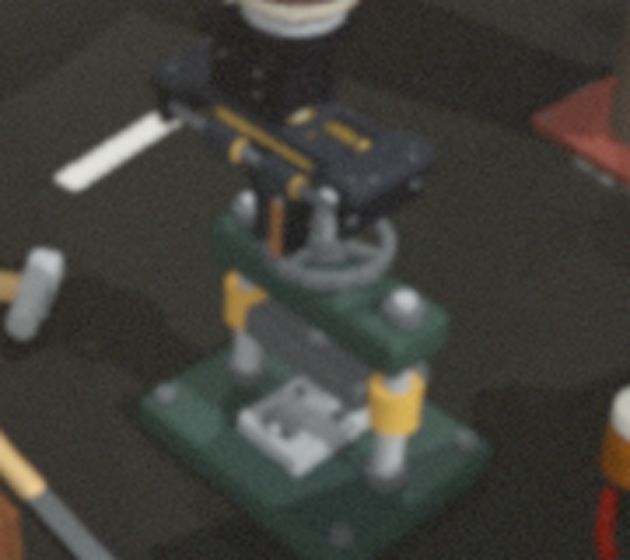

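```bash
python3 arc2.py 617.2 107.16 6.358 .12 3
```

```text
[[-0.008, 0.059], [-0.015, 0.058], [-0.022, 0.056]] end 6.718 [613.6 121. ]
```

Emit:
arm_command([
  [[-0.008,0.059,0,0,0,0,1],[-0.015,0.058,0,0,0,0,1],[-0.022,0.056,0,0,0,0,1],[0,0,0,0,0,0,1],[0,0,0,0,0,0,1]],
])

```text
t: 5.95
eef_pos: [0.6148, 0.1123, 0.2242]
orientation: [0.001, -0.035, 0.999, -0.007]
ft_force: [2.9, -23.0, 5.1]
grip_width: 0.0293
```

Emit:
arm_command([
  [[0.02,-0.06,0,0,0,0,1],[0.02,-0.06,0,0,0,0,1],[0,0,0,0,0,0,1],[0,0,0,0,0,0,1]],
])

```text
t: 6.35
eef_pos: [0.6169, 0.1047, 0.2239]
orientation: [-0.0, -0.035, 0.999, -0.005]
ft_force: [-1.0, -17.4, 6.2]
grip_width: 0.0156
```

Emit:
arm_command([
  [[0.0,-0.07,0,0,0,0,1],[0,0,0,0,0,0,1],[0,0,0,0,0,0,0],[0,0,0,0,0,0,0],[0,0,0,0,0,0,0],[0,0,0,0,0,0,0]],
])

```text
t: 6.95
eef_pos: [0.6162, 0.1059, 0.2227]
orientation: [-0.001, -0.037, 0.999, 0.0]
ft_force: [-0.5, 0.7, 1.6]
grip_width: 0.0389
```

Emit:
arm_command([
  [[0,0,0.4,0,0,0,0],[0,0,0.5,0,0,0,0],[-0.23,-0.49,0.1,0,0,0.03,0],[-0.23,-0.49,0,0,0,0.03,0],[-0.23,-0.49,0,0,0,0.03,0],[-0.23,-0.49,0,0,0,0.03,0],[-0.23,-0.49,0,0,0,0.03,0],[-0.23,-0.49,0,0,0,0.03,0],[-0.23,-0.49,0,0,0,0.03,0],[-0.23,-0.49,0,0,0,0.03,0]],
])

```text
t: 7.95
eef_pos: [0.4684, -0.209, 0.3033]
orientation: [0.0, -0.1, 0.995, 0.0]
ft_force: [1.3, -1.2, -0.5]
grip_width: 0.0434
```

```bash
python3 - <<'E'
from h import *
cap('side','side3'); cap('top','top3')
a=cv2.imread('pics/side3.png')[200:360,250:430]; cv2.imwrite('pics/s3.png',cv2.resize(a,None,fx=3.5,fy=3.5,interpolation=cv2.INTER_CUBIC))
s=robot.sense();print(s['eef_pos'],s['orientation'])
E
```

```text
[ 0.46731853 -0.21176954  0.30313785] [-6.43867468e-04 -9.69713459e-02  9.95286717e-01 -7.02871204e-04]
```

View pics/s3.png

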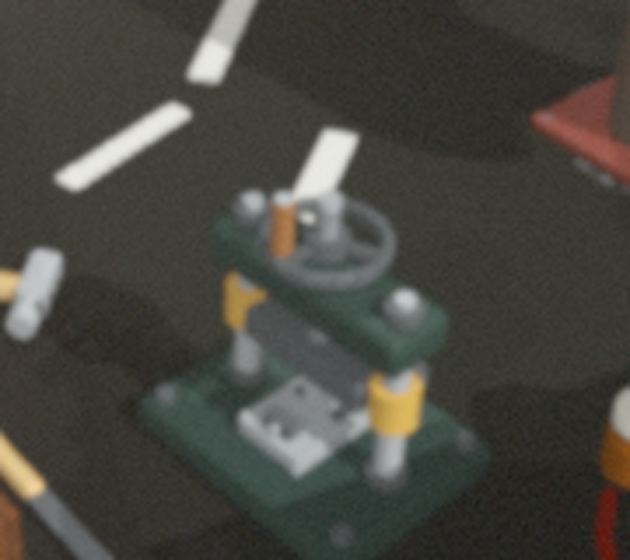

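View pics/top3.png

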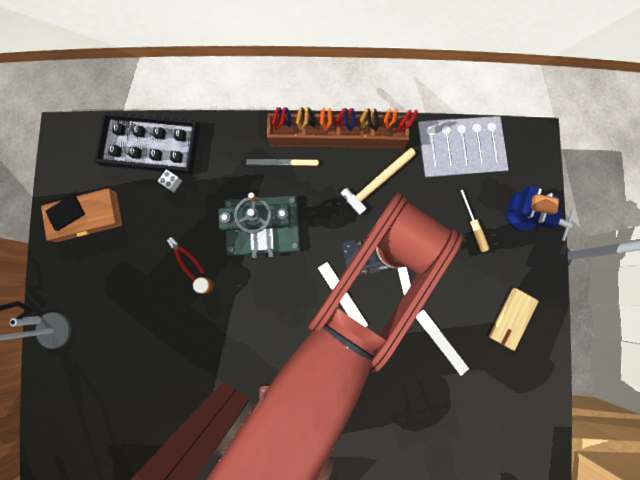

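Emit:
arm_command([
  [[-0.247,-0.493,0,0,0,0.03,0],[-0.247,-0.493,0,0,0,0.02,0],[-0.247,-0.493,0,0,0,0,0],[0,0,-0.55,0,0,0,0],[0,0,-0.55,0,0,0,0],[0,0,-0.55,0,0,0,0],[0,0,-0.55,0,0,0,0],[0,0,-0.55,0,0,0,0],[0,0,-0.4,0,0,0,0],[0,0,0,0,0,0,0]],
])

```text
t: 9.05
eef_pos: [0.4073, -0.322, 0.0461]
orientation: [-0.003, -0.113, 0.994, 0.004]
ft_force: [0.6, 1.6, -0.4]
grip_width: 0.0432
```

```bash
python3 - <<'E'
from h import *
cap('side','side4')
print(robot.sense()['eef_pos'],robot.sense()['orientation'])
m=np.load('pics/side3.npy')
for c in[(328,202),(284,200)]:
    u,v=250+c[0]/3.5-.4,200+c[1]/3.5-.4; ui,vi=int(round(u)),int(round(v)); print(deep('side',[(u,v)]*9,m[vi-1:vi+2,ui-1:ui+2].ravel()).round(3)[[1,4,7]])
a=cv2.imread('pics/side4.png')[170:270,240:360]; cv2.imwrite('pics/s4.png',cv2.resize(a,None,fx=5,fy=5,interpolation=cv2.INTER_CUBIC))
E
```

```text
[ 0.40898006 -0.323905    0.04920284] [-0.0016377  -0.1126752   0.99362753  0.00243948]
[[0.58  0.107 0.242]
 [0.582 0.108 0.243]
 [0.584 0.111 0.245]]
[[0.618 0.104 0.258]
 [0.621 0.107 0.261]
 [0.622 0.109 0.263]]
```

View pics/s4.png

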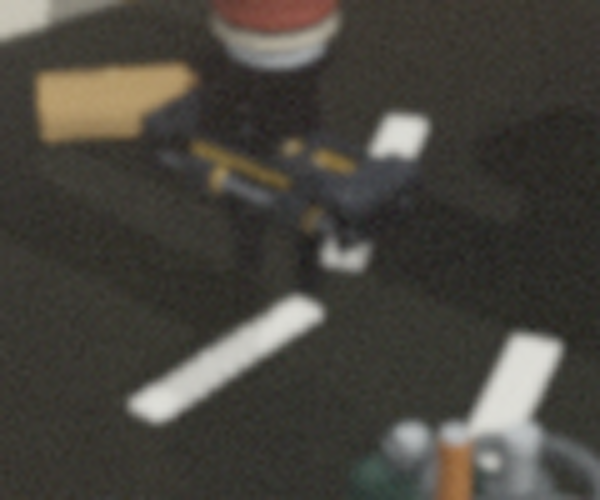

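```bash
python3 - <<'E'
from h import *
c=np.array([(128,403),(155,419),(326,308),(297,292)])/5+[240,170]-.4
w=onz('side',c,.006); print(w.round(4),w.mean(0)); 
g=cv2.imread('pics/side4.png').min(2); m=(g>130).astype(np.uint8)
n,l,s,cc=cv2.connectedComponentsWithStats(m); k=l[int(170+350/5),int(240+230/5)]; print(k,s[k])
v,u=np.nonzero(l==k); wp=onz('side',np.c_[u,v],.005)[:,:2]; ev,E=np.linalg.eigh(np.cov(wp.T)); print(wp.mean(0),np.sqrt(12*ev),np.degrees(np.arctan2(E[1,1],E[0,1])))
E
```

```text
[[ 0.5448 -0.3087  0.006 ]
 [ 0.5404 -0.2828  0.006 ]
 [ 0.3687 -0.3211  0.006 ]
 [ 0.3728 -0.3503  0.006 ]] [ 0.45667804 -0.31570237  0.006     ]
117 [266 229  38  25 276]
[ 0.46107251 -0.31306381] [0.03267391 0.17692575] -166.9727129167192
```

Emit:
arm_command([
  [[-0.01,-0.06,-0.2,0,0,0,0],[0,0,-0.2,0,0,0,0],[0,0,-0.15,0,0,0,0],[0,0,0,0,0,0,0],[0,0,0,0,0,0,0]],
])

```text
t: 9.6
eef_pos: [0.41, -0.3315, 0.0085]
orientation: [0.0, -0.112, 0.994, -0.001]
ft_force: [-0.4, 0.6, 0.0]
grip_width: 0.0437
```

Emit:
arm_command([
  [[0,0.02,-0.08,0,0,0,0],[0,0,0,0,0,0,0],[0,0,0,0,0,0,0]],
])

```text
t: 9.9
eef_pos: [0.4093, -0.3294, 0.0011]
orientation: [0.0, -0.112, 0.994, -0.0]
ft_force: [-0.0, -0.4, -0.3]
grip_width: 0.0438
```

Emit:
arm_command([
  [[0,0,0.01,0,0,0,1],[0,0,0,0,0,0,1],[0,0,0,0,0,0,1],[0,0,0,0,0,0,1],[0,0,0,0,0,0,1]],
], newtons=50)

```text
t: 10.4
eef_pos: [0.4093, -0.3293, 0.0019]
orientation: [-0.0, -0.112, 0.994, 0.0]
ft_force: [-0.7, 0.2, 2.3]
grip_width: 0.0229
```

Emit:
arm_command([
  [[0,0,0.3,0,0,0,1],[0,0,0.4,0,0,0,1],[0,0,0.4,0,0,0,1],[-0.063,0.2,0.1,0,0,-0.02,1],[-0.063,0.37,0,0,0,-0.021,1],[-0.063,0.37,0,0,0,-0.021,1],[-0.063,0.37,0,0,0,-0.021,1],[-0.063,0.37,0,0,0,-0.021,1],[-0.063,0.37,0,0,0,-0.021,1],[-0.063,0.37,0,0,0,-0.021,1]],
])

```text
t: 11.4
eef_pos: [0.3731, -0.1345, 0.0972]
orientation: [-0.0, -0.074, 0.997, 0.0]
ft_force: [-0.4, -0.1, -2.2]
grip_width: 0.0227
```

Emit:
arm_command([
  [[-0.063,0.37,0,0,0,-0.021,1],[-0.063,0.37,0,0,0,-0.021,1],[-0.063,0.37,0,0,0,-0.021,1],[-0.063,0.37,0,0,0,-0.021,1],[-0.063,0.37,0,0,0,-0.021,1],[-0.063,0.37,0,0,0,-0.021,1],[-0.06,0.37,0,0,0,-0.021,1],[0,0.1,0,0,0,0,1],[0,0,0,0,0,0,1],[0,0,0,0,0,0,1]],
])

```text
t: 12.4
eef_pos: [0.3389, 0.0789, 0.0976]
orientation: [-0.0, -0.036, 0.999, -0.0]
ft_force: [0.2, -0.5, -1.6]
grip_width: 0.0229
```

```bash
python3 - <<'E'
from h import *
cap('side','side5'); cap('top','top5')
a=cv2.imread('pics/side5.png')[150:370,260:480]; cv2.imwrite('pics/s5.png',cv2.resize(a,None,fx=2.7,fy=2.7,interpolation=cv2.INTER_CUBIC))
a=cv2.imread('pics/top5.png')[170:400,190:410]; cv2.imwrite('pics/t5.png',cv2.resize(a,None,fx=2.5,fy=2.5,interpolation=cv2.INTER_CUBIC))
s=robot.sense();print(s['eef_pos'],s['orientation'],s['grip_width'])
E
```

```text
[0.33910276 0.0785116  0.09764061] [-1.19996595e-04 -3.53667812e-02  9.99374371e-01 -2.05101139e-04] 0.022466806358633712
```

View pics/s5.png

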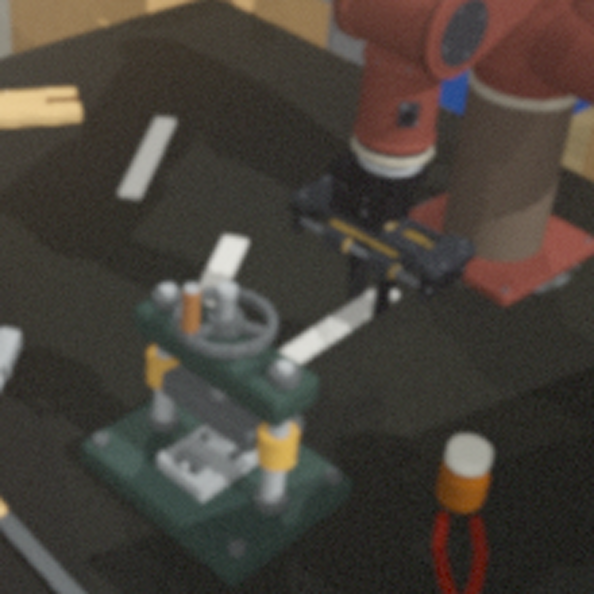

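View pics/t5.png

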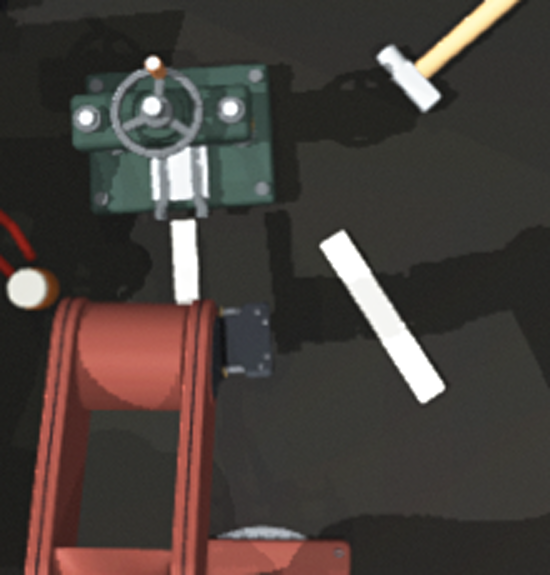

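```bash
cat > strip.py <<'E'
from h import *
import sys
def fit(tag,box):
    p=cv2.imread(f'pics/{tag}.png'); d=np.load(f'pics/{tag}.npy'); n=tag[:-1].rstrip('0123456789')
    m=np.zeros(p.shape[:2],bool); x0,y0,x1,y1=box; m[y0:y1,x0:x1]=p.min(2)[y0:y1,x0:x1]>150
    v,u=np.nonzero(m&(d>0)); P=deep(n,np.c_[u,v],d[v,u]); P=P[abs(P[:,2]-np.median(P[:,2]))<.03]
    A=np.c_[P[:,:2]-P[:,:2].mean(0),np.ones(len(P))]; k=np.linalg.lstsq(A,P[:,2],rcond=None)[0]
    wp=P[:,:2]; ev,E=np.linalg.eigh(np.cov(wp.T)); e=E[:,1]*np.sign(E[0,1])
    t=(wp-wp.mean(0))@e
    print(tag,len(P),P.mean(0).round(4),'slope along deg',np.degrees(np.arctan(k[:2]@e)),'yaw',np.degrees(np.arctan2(e[1],e[0])),'L W',np.sqrt(12*ev[::-1]),'front',(P.mean(0)[:2]+e*np.percentile(t,99)).round(4))
E
python3 - <<'E'
from strip import *
fit('top5',(255,257,274,291))
fit('side5',(360,255,403,286))
E
```

```text
top5 272 [0.4271 0.082  0.1006] slope along deg -1.2022764269652026 yaw 4.014943330335053 L W [0.08809735 0.02407097] front [0.4697 0.085 ]
side5 201 [0.4237 0.0886 0.0985] slope along deg -1.3325418432056693 yaw 5.865675904318339 L W [0.10418996 0.02611269] front [0.4686 0.0932]
```

Emit:
arm_command([
  [[0,0.11,-0.2,0,-0.02,0,1],[0,0,-0.2,0,-0.02,0,1],[0,0,-0.16,0,0,0,1],[0,0,0,0,0,0,1],[0,0,0,0,0,0,1]],
])

```text
t: 13.0
eef_pos: [0.3391, 0.0875, 0.0531]
orientation: [0.01, -0.035, 0.999, -0.0]
ft_force: [0.4, 0.0, -1.8]
grip_width: 0.0222
```

```bash
python3 - <<'E'
from strip import *
cap('side','side6'); cap('top','top6')
a=cv2.imread('pics/top6.png')[180:300,210:320]; cv2.imwrite('pics/t6.png',cv2.resize(a,None,fx=5,fy=5,interpolation=cv2.INTER_CUBIC))
s=robot.sense();print(s['eef_pos'],s['orientation'],s['ft_force'])
fit('top6',(245,259,272,291))
E
```

```text
[0.33983526 0.08780062 0.05374838] [ 1.11257895e-02 -3.54589422e-02  9.99309110e-01 -4.28460590e-04] [-0.4982711   0.69888245 -2.33320188]
top6 268 [0.4271 0.0906 0.0581] slope along deg -0.19686748073837748 yaw 4.143923686242912 L W [0.09175132 0.02465681] front [0.4717 0.0938]
```

View pics/t6.png

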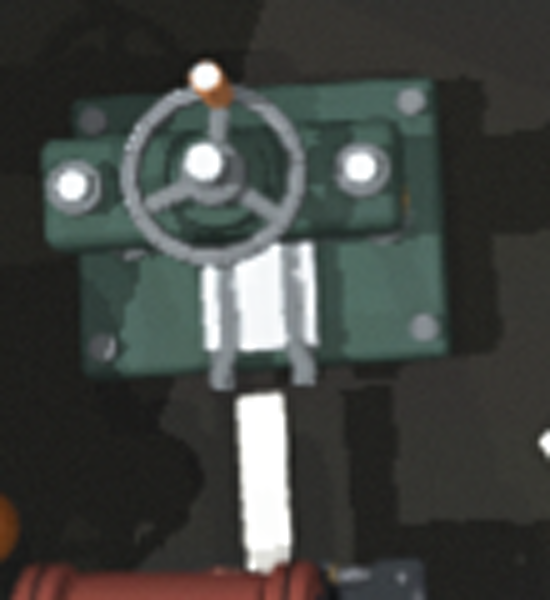

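Emit:
arm_command([
  [[0,-0.015,-0.065,0,0,0,1],[0,0,0,0,0,0,1],[0.12,0.009,0,0,0,0,1],[0.12,0.009,0,0,0,0,1],[0.12,0.009,0,0,0,0,1],[0.12,0.009,0,0,0,0,1],[0,0,0,0,0,0,1]],
])

```text
t: 13.8
eef_pos: [0.379, 0.0899, 0.0481]
orientation: [0.011, -0.036, 0.999, -0.0]
ft_force: [-0.3, 0.2, -3.1]
grip_width: 0.0231
```

```bash
python3 - <<'E'
from strip import *
cap('side','side7'); cap('top','top7')
a=cv2.imread('pics/top7.png')[180:300,210:320]; cv2.imwrite('pics/t7.png',cv2.resize(a,None,fx=5,fy=5,interpolation=cv2.INTER_CUBIC))
s=robot.sense();print(s['eef_pos'],s['orientation'],s['ft_force'],s['moment'])
E
```

```text
[0.37718666 0.08987269 0.04752008] [ 9.92425673e-03 -3.59180057e-02  9.99305392e-01 -3.72984799e-04] [-0.46826513  0.35550227 -1.89150243] [-0.0081789   0.19592713  0.0194833 ]
```

View pics/t7.png

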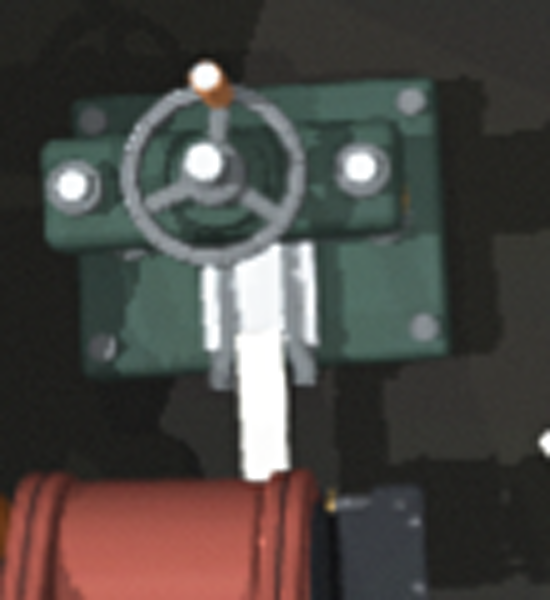

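Emit:
arm_command([
  [[0.125,0.009,0,0,0,0,1],[0.125,0.009,0,0,0,0,1],[0.125,0.009,0,0,0,0,1],[0.125,0.009,0,0,0,0,1]],
])

```text
t: 14.3
eef_pos: [0.4185, 0.0928, 0.0478]
orientation: [0.011, -0.036, 0.999, -0.0]
ft_force: [-1.0, 1.7, -3.4]
grip_width: 0.0227
```

Emit:
arm_command([
  [[0.125,0.009,0,0,0,0,1],[0.125,0.009,0,0,0,0,1],[0.125,0.009,0,0,0,0,1],[0.125,0.009,0,0,0,0,1],[0,0,0,0,0,0,1]],
])

```text
t: 14.8
eef_pos: [0.459, 0.0956, 0.048]
orientation: [0.011, -0.036, 0.999, -0.0]
ft_force: [0.0, -0.4, -2.0]
grip_width: 0.0228
```

Emit:
arm_command([
  [[0,0,-0.015,0,0,0,1],[0,0,-0.01,0,0,0,1],[0,0,0,0,0,0,1]],
])

```text
t: 15.1
eef_pos: [0.4573, 0.0956, 0.0459]
orientation: [0.011, -0.036, 0.999, -0.0]
ft_force: [0.3, -0.8, 0.0]
grip_width: 0.0228
```

```bash
python3 - <<'E'
from strip import *
cap('side','side8'); cap('top','top8')
a=cv2.imread('pics/top8.png')[180:300,210:320]; cv2.imwrite('pics/t8.png',cv2.resize(a,None,fx=5,fy=5,interpolation=cv2.INTER_CUBIC))
a=cv2.imread('pics/side8.png')[220:360,270:450]; cv2.imwrite('pics/s8.png',cv2.resize(a,None,fx=4,fy=4,interpolation=cv2.INTER_CUBIC))
s=robot.sense();print(s['eef_pos'],s['orientation'],s['ft_force'],s['moment'])
E
```

```text
[0.45737701 0.09562961 0.04599402] [ 1.07193361e-02 -3.59272608e-02  9.99296841e-01 -3.89768369e-04] [ 0.04469243 -0.40276444  0.03484571] [ 0.0260548  -0.00934906  0.00218195]
```

View pics/s8.png

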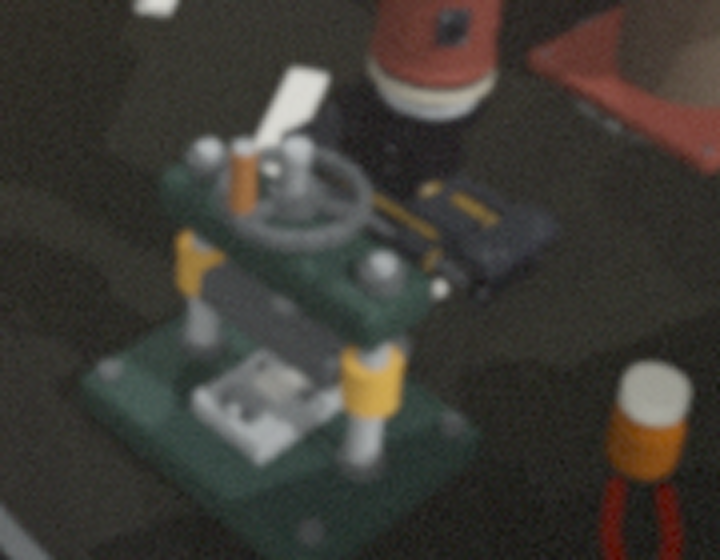

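View pics/t8.png

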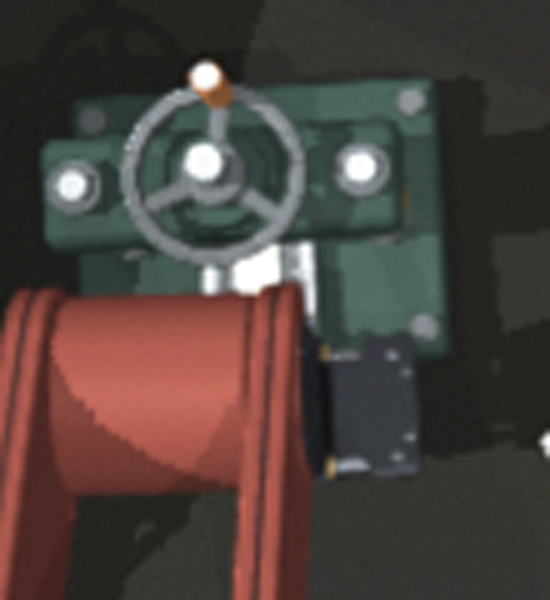

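Emit:
arm_command([
  [[0.05,0.004,0,0,0,0,1],[0.05,0.004,0,0,0,0,1],[0,0,0,0,0,0,1],[0,0,0,0,0,0,1]],
])

```text
t: 15.6
eef_pos: [0.4661, 0.0963, 0.046]
orientation: [0.011, -0.036, 0.999, -0.0]
ft_force: [1.5, -0.3, 1.6]
grip_width: 0.0228
```

Emit:
arm_command([
  [[0,0,0,0,0,0,0.1],[0,0,0,0,0,0,0.1],[0,0,0,0,0,0,0.1],[0,0,0.3,0,0,0,0.1],[0,0,0.3,0,0,0,0.1]],
])

```text
t: 16.1
eef_pos: [0.4642, 0.0962, 0.0934]
orientation: [0.009, -0.036, 0.999, -0.0]
ft_force: [0.5, 0.1, -0.5]
grip_width: 0.0391
```

```bash
python3 - <<'E'
from strip import *
s=robot.sense();print(s['eef_pos'],s['orientation'],s['ft_force'],s['grip_width'])
cap('side','side9')
a=cv2.imread('pics/side9.png')[220:360,270:450]; cv2.imwrite('pics/s9.png',cv2.resize(a,None,fx=4,fy=4,interpolation=cv2.INTER_CUBIC))
E
```

```text
[0.46423066 0.09619224 0.09335231] [ 9.12399252e-03 -3.58678665e-02  9.99314814e-01 -3.88846606e-04] [ 0.4712232   0.09616819 -0.46720602] 0.03905124623456606
```

View pics/s9.png

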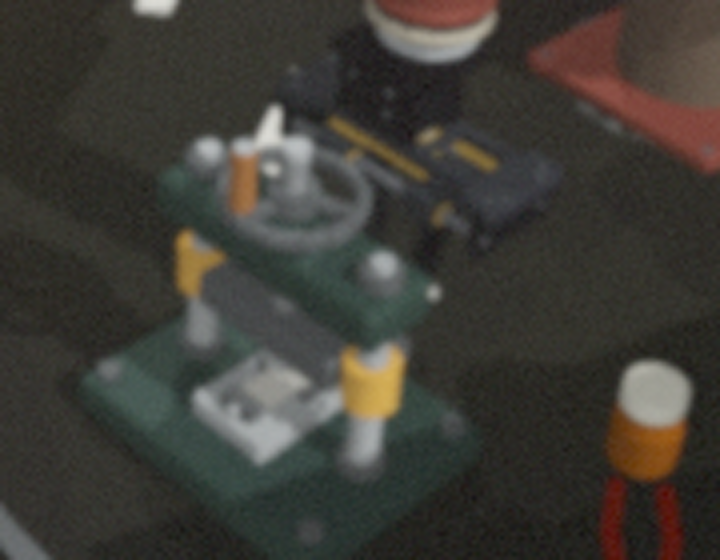

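Emit:
arm_command([
  [[-0.25,-0.018,0.1,0,0.015,0,0.5],[-0.26,-0.018,0,0,0.015,0,1],[-0.26,-0.018,0,0,0,0,1],[0,0,-0.25,0,0,0,1],[0,0,-0.25,0,0,0,1],[0,0,-0.22,0,0,0,1],[0,0,0,0,0,0,1],[0,0,0,0,0,0,1]],
], newtons=20)

```text
t: 16.95
eef_pos: [0.4036, 0.0919, 0.0442]
orientation: [0.002, -0.036, 0.999, -0.0]
ft_force: [0.3, -0.1, 0.1]
grip_width: 0.0005
```

Emit:
arm_command([
  [[0.05,0.0036,0,0,0,0,1],[0.05,0.0036,0,0,0,0,1],[0.05,0.0036,0,0,0,0,1],[0.05,0.0036,0,0,0,0,1],[0.03,0.002,0,0,0,0,1]],
])

```text
t: 17.45
eef_pos: [0.4223, 0.0933, 0.0442]
orientation: [0.002, -0.036, 0.999, -0.0]
ft_force: [-2.0, 0.4, 0.3]
grip_width: 0.0007
```

Emit:
arm_command([
  [[0.02,0.0015,0,0,0,0,1],[0.02,0.0015,0,0,0,0,1],[0,0,0,0,0,0,1]],
])

```text
t: 17.75
eef_pos: [0.4253, 0.0935, 0.044]
orientation: [0.002, -0.036, 0.999, -0.0]
ft_force: [-1.2, 0.3, -1.0]
grip_width: 0.0006
```

Emit:
arm_command([
  [[0.02,0.0015,0,0,0,0,1],[0.02,0.0015,0,0,0,0,1],[0,0,0,0,0,0,1]],
])

```text
t: 18.05
eef_pos: [0.4256, 0.0936, 0.0431]
orientation: [-0.001, -0.036, 0.999, -0.0]
ft_force: [-8.7, -0.3, 4.3]
grip_width: 0.0006
```

Emit:
arm_command([
  [[0.02,0.0015,0,0,0,0,1],[0.02,0.0015,0,0,0,0,1],[0,0,0,0,0,0,1],[0,0,0,0,0,0,1]],
])

```text
t: 18.45
eef_pos: [0.4258, 0.0937, 0.042]
orientation: [-0.004, -0.036, 0.999, -0.0]
ft_force: [-15.7, -0.9, 6.1]
grip_width: 0.0004
```

```bash
python3 - <<'E'
from strip import *
cap('side','side10')
a=cv2.imread('pics/side10.png')[300:345,310:370]; cv2.imwrite('pics/s10.png',cv2.resize(a,None,fx=12,fy=12,interpolation=cv2.INTER_CUBIC))
C=np.array([.5773,.1041]); u=np.array([.9974,.0715]); v=np.array([-.0715,.9974])
for x,y,z in [(30,14,57),(30,-14,57),(30,14,45),(30,-14,45),(30,0,51),(28,12,51),(28,-12,51),(0,0,51)]:
    w=np.r_[C+u*x/1e3+v*y/1e3,z/1e3]; print((x,y,z),((proj('side',w)-[310,300])*12).round(0))
E
```

```text
(30, 14, 57) [[302. 242.]]
(30, -14, 57) [[212. 174.]]
(30, 14, 45) [[300. 282.]]
(30, -14, 45) [[211. 213.]]
(30, 0, 51) [[256. 228.]]
(28, 12, 51) [[301. 253.]]
(28, -12, 51) [[224. 194.]]
(0, 0, 51) [[353. 164.]]
```

View pics/s10.png

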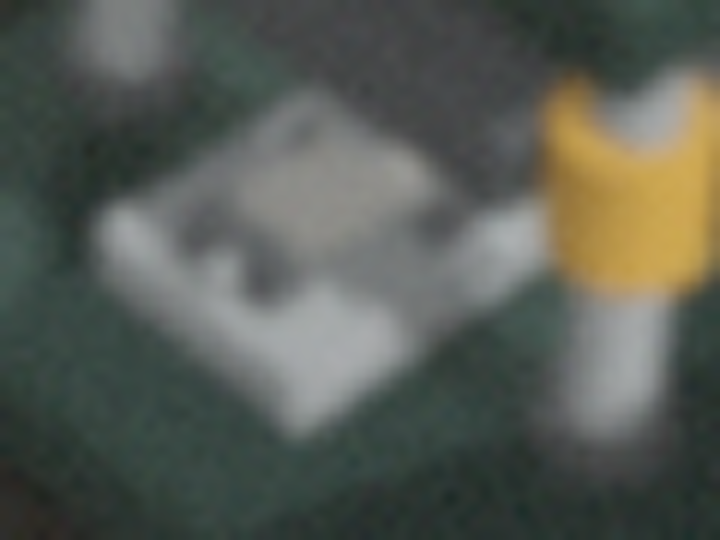

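Emit:
arm_command([
  [[-0.2,-0.014,0,0,0,0,1],[-0.1,-0.007,0.3,0,0,0,1],[0,0,0.45,0,0,0,0],[0,0,0.45,0,0,0,0],[0,0,0.45,0,0,0,0],[0,0,0.45,0,0,0,0],[0,0,0.45,0,0,0,0],[0,0,0.45,0,0,0,0],[0,0,0.25,0,0.015,0,0],[0,0,0,0,0,0,0]],
], newtons=12)

```text
t: 19.5
eef_pos: [0.41, 0.0923, 0.3081]
orientation: [0.003, -0.036, 0.999, 0.0]
ft_force: [0.5, 0.3, 0.3]
grip_width: 0.0428
```

```bash
python3 - <<'E'
from strip import *
s=robot.sense();print(s['eef_pos'],s['orientation'],s['ft_force'],s['grip_width'])
cap('side','side11');cap('top','top11')
a=cv2.imread('pics/side11.png')[220:360,270:450]; cv2.imwrite('pics/s11.png',cv2.resize(a,None,fx=4,fy=4,interpolation=cv2.INTER_CUBIC))
E
```

```text
[0.4099678  0.09234015 0.30806365] [ 2.62508318e-03 -3.58508482e-02  9.99353703e-01  3.11127218e-05] [0.52594342 0.27264425 0.32660847] 0.04280498351022046
```

View pics/s11.png

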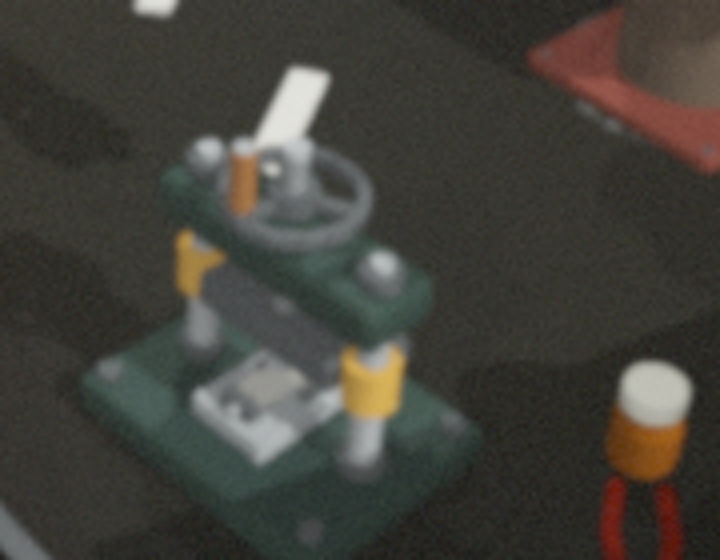

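View pics/top11.png

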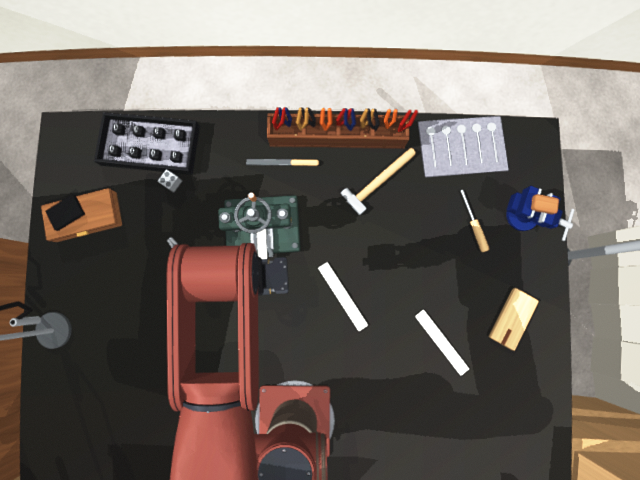

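Emit:
arm_command([
  [[0.43,0.027,0,0,0,0,0],[0.43,0.027,0,0,0,0,0],[0.43,0.027,0,0,0,0,0],[0.43,0.027,0,0,0,0,0],[0.43,0.027,0,0,0,0,0],[0.43,0.027,0,0,0,0,0],[0,0,0,0,0,0,0],[0,0,0,0,0,0,0]],
])

```text
t: 20.4
eef_pos: [0.6133, 0.1052, 0.301]
orientation: [-0.004, -0.036, 0.999, 0.0]
ft_force: [-0.3, 0.2, -0.6]
grip_width: 0.0437
```

Emit:
arm_command([
  [[0,0,-0.25,0,0,0,0],[0,0,-0.25,0,0,0,0],[0,0,-0.25,0,0,0,0],[0,0,-0.3,0,0,0,0],[0,0,0,0,0,0,0]],
])

```text
t: 20.9
eef_pos: [0.6104, 0.1052, 0.2161]
orientation: [-0.005, -0.036, 0.999, 0.0]
ft_force: [-0.0, -0.1, -0.6]
grip_width: 0.0434
```

Emit:
arm_command([
  [[0.075,0,0.09,0,-0.018,0,0],[0,0,0,0,0,0,0],[0,0,0,0,0,0,1],[0,0,0,0,0,0,1],[0,0,0,0,0,0,1],[0,0,0,0,0,0,1],[0,0,0,0,0,0,1]],
], newtons=20)

```text
t: 21.6
eef_pos: [0.6203, 0.1036, 0.2275]
orientation: [0.003, -0.036, 0.999, -0.002]
ft_force: [-0.4, -5.6, 2.4]
grip_width: 0.0151
```

```bash
python3 arc2.py 620.3 105.2 0 -.14 8 580.3 104.1; python3 arc2.py 597.7 68.04 -1.12 -.14 8 580.3 104.1
```

```text
[[-0.005, -0.084], [-0.015, -0.068], [-0.024, -0.066], [-0.033, -0.062], [-0.041, -0.057], [-0.049, -0.05], [-0.055, -0.043], [-0.061, -0.035]] end -1.12 [597.66  68.  ]
[[-0.065, -0.025], [-0.068, -0.017], [-0.07, -0.007], [-0.07, 0.003], [-0.069, 0.012], [-0.066, 0.022], [-0.063, 0.031], [-0.058, 0.039]] end -2.24 [555.38  72.68]
```

Emit:
arm_command([
  [[-0.005,-0.084,0,0,0,0,1],[-0.015,-0.068,0,0,0,0,1],[-0.024,-0.066,0,0,0,0,1],[-0.033,-0.062,0,0,0,0,1]],
])

```text
t: 22.0
eef_pos: [0.6138, 0.083, 0.2274]
orientation: [0.003, -0.036, 0.999, 0.001]
ft_force: [1.8, 7.9, 2.3]
grip_width: 0.0154
```

Emit:
arm_command([
  [[-0.041,-0.057,0,0,0,0,1],[-0.049,-0.05,0,0,0,0,1],[-0.055,-0.043,0,0,0,0,1],[-0.061,-0.035,0,0,0,0,1]],
])

```text
t: 22.4
eef_pos: [0.5979, 0.069, 0.2275]
orientation: [0.004, -0.036, 0.999, 0.001]
ft_force: [2.8, 5.9, -0.1]
grip_width: 0.0155
```

Emit:
arm_command([
  [[-0.065,-0.025,0,0,0,0,1],[-0.068,-0.017,0,0,0,0,1],[-0.07,-0.007,0,0,0,0,1],[-0.07,0.003,0,0,0,0,1]],
])

```text
t: 22.8
eef_pos: [0.5765, 0.0651, 0.2275]
orientation: [0.005, -0.036, 0.999, 0.001]
ft_force: [5.5, 4.5, -1.6]
grip_width: 0.0155
```

Emit:
arm_command([
  [[-0.069,0.012,0,0,0,0,1],[-0.066,0.022,0,0,0,0,1],[-0.063,0.031,0,0,0,0,1],[-0.058,0.039,0,0,0,0,1]],
])

```text
t: 23.2
eef_pos: [0.5565, 0.0726, 0.2276]
orientation: [0.006, -0.036, 0.999, -0.0]
ft_force: [7.9, 1.3, -2.2]
grip_width: 0.0155
```

```bash
python3 arc2.py 555.4 72.7 -2.24 -.1 4 580.3 104.1;
```

```text
[[-0.037, 0.033], [-0.034, 0.037], [-0.03, 0.04], [-0.026, 0.043]] end -2.64 [545.24  84.94]
```

Emit:
arm_command([
  [[-0.037,0.033,0,0,0,0,1],[-0.034,0.037,0,0,0,0,1],[-0.03,0.04,0,0,0,0,1],[-0.026,0.043,0,0,0,0,1],[0,0,0,0,0,0,1]],
])

```text
t: 23.7
eef_pos: [0.5458, 0.0845, 0.2275]
orientation: [0.005, -0.036, 0.999, -0.001]
ft_force: [4.8, -0.2, -0.8]
grip_width: 0.0158
```

```bash
python3 arc2.py 545.2 84.9 -2.64 -.03 10 580.3 104.1; cat > f.py <<'E'
import sys
from h import *
s=robot.sense(); C=np.array([.5773,.1041]); ox=float(sys.argv[1]) if len(sys.argv)>1 else .003
r=s['eef_pos'][:2]-[ox,0]-C; a=np.arctan2(r[1],r[0]); t=np.array([np.sin(a),-np.cos(a)]); n=np.array([np.cos(a),np.sin(a)])
print('t',s['t'],'ang',a,'r',np.hypot(*r),'Ft',-s['ft_force'][:2]@t,'Fr',s['ft_force'][:2]@n)
E
python3 f.py
```

```text
[[-0.007, 0.013], [-0.007, 0.013], [-0.006, 0.014], [-0.006, 0.014], [-0.005, 0.014], [-0.005, 0.014], [-0.005, 0.014], [-0.004, 0.014], [-0.004, 0.015], [-0.003, 0.015]] end -2.94 [541.04  96.1 ]
t 23.7 ang -2.6246538732218436 r 0.039727099210966496 Ft 2.5619976195185905 Fr -4.088068224088692
```

Emit:
arm_command([
  [[-0.007,0.013,0,0,0,0,1],[-0.007,0.013,0,0,0,0,1],[-0.006,0.014,0,0,0,0,1],[-0.006,0.014,0,0,0,0,1],[-0.005,0.014,0,0,0,0,1]],
])

```text
t: 24.2
eef_pos: [0.5433, 0.0892, 0.2275]
orientation: [0.004, -0.036, 0.999, -0.001]
ft_force: [4.1, -2.1, -0.9]
grip_width: 0.0158
```

```bash
python3 f.py
```

```text
t 24.2 ang -2.7592239572946946 r 0.039831834721199014 Ft 3.4868139313760302 Fr -3.004080918404086
```

Emit:
arm_command([
  [[-0.005,0.014,0,0,0,0,1],[-0.005,0.014,0,0,0,0,1],[-0.004,0.014,0,0,0,0,1]],
])

```text
t: 24.5
eef_pos: [0.5421, 0.0925, 0.2275]
orientation: [0.004, -0.036, 0.999, -0.001]
ft_force: [4.0, -2.9, -1.0]
grip_width: 0.0156
```

```bash
python3 f.py
```

```text
t 24.5 ang -2.84555248728174 r 0.03991256412728512 Ft 3.9482312336149548 Fr -3.001896317039486
```

Emit:
arm_command([
  [[-0.0025,0.0095,0,0,0,0,1],[-0.0025,0.0095,0,0,0,0,1],[-0.002,0.0095,0,0,0,0,1]],
])

```text
t: 24.8
eef_pos: [0.5414, 0.0947, 0.2275]
orientation: [0.004, -0.036, 0.999, -0.001]
ft_force: [3.2, -3.8, 0.5]
grip_width: 0.0151
```

```bash
python3 f.py
```

```text
t 24.8 ang -2.904714011320374 r 0.03999862325549811 Ft 4.435037691526921 Fr -2.228995087078471
```

Emit:
arm_command([
  [[-0.002,0.01,0,0,0,0,1],[-0.0015,0.01,0,0,0,0,1],[-0.0015,0.01,0,0,0,0,1]],
])

```text
t: 25.1
eef_pos: [0.5408, 0.0975, 0.2274]
orientation: [0.004, -0.036, 0.999, -0.001]
ft_force: [4.6, -3.6, 0.4]
grip_width: 0.0152
```

```bash
python3 f.py
```

```text
t 25.1 ang -2.9753073122087765 r 0.040081392670583166 Ft 4.2648394872440205 Fr -3.928636849321633
```

Emit:
arm_command([
  [[-0.001,0.01,0,0,0,0,1],[-0.001,0.01,0,0,0,0,1]],
])

```text
t: 25.3
eef_pos: [0.5404, 0.0997, 0.2274]
orientation: [0.004, -0.036, 0.999, -0.0]
ft_force: [2.0, -3.9, 0.7]
grip_width: 0.0153
```

```bash
python3 f.py
```

```text
t 25.3 ang -3.031167028135172 r 0.0401263441911701 Ft 4.054162428913915 Fr -1.538776556983584
```

Emit:
arm_command([
  [[-0.001,0.01,0,0,0,0,1],[-0.0005,0.01,0,0,0,0,1]],
])

```text
t: 25.5
eef_pos: [0.5402, 0.1016, 0.2274]
orientation: [0.003, -0.036, 0.999, -0.0]
ft_force: [2.8, -4.6, 0.2]
grip_width: 0.0155
```

```bash
python3 f.py
```

```text
t 25.5 ang -3.0787444844940013 r 0.04022062864273937 Ft 4.7921390910472 Fr -2.4738813779793856
```

Emit:
arm_command([
  [[0,0.01,0,0,0,0,1],[0,0.01,0,0,0,0,1]],
])

```text
t: 25.7
eef_pos: [0.5401, 0.1031, 0.2274]
orientation: [0.003, -0.036, 0.999, -0.0]
ft_force: [2.6, -4.9, 1.9]
grip_width: 0.0152
```

```bash
python3 f.py
```

```text
t 25.7 ang -3.1155647520040333 r 0.040221658826838154 Ft 4.963281085545651 Fr -2.4532691898497285
```

Emit:
arm_command([
  [[0,0.01,0,0,0,0,1],[0,0.01,0,0,0,0,1]],
])

```text
t: 25.9
eef_pos: [0.5401, 0.1038, 0.2274]
orientation: [0.003, -0.036, 0.999, -0.001]
ft_force: [2.9, -8.4, 1.7]
grip_width: 0.0156
```

```bash
python3 f.py
```

```text
t 25.9 ang -3.1344370162879915 r 0.04021820427672048 Ft 8.413986100050911 Fr -2.7945494670162274
```

Emit:
arm_command([
  [[0,0,0,0,0,0,1],[0,0,0,0,0,0,1]],
])

```text
t: 26.1
eef_pos: [0.5401, 0.1038, 0.2274]
orientation: [0.003, -0.036, 0.999, -0.001]
ft_force: [2.2, -7.8, 2.2]
grip_width: 0.0153
```

```bash
python3 f.py
```

```text
t 26.1 ang -3.132943676291195 r 0.04022967424573585 Ft 7.866471131656255 Fr -2.102093045453835
```

Emit:
arm_command([
  [[0,0.01,0,0,0,0,1],[0,0.005,0,0,0,0,1],[0,0,0,0,0,0,1],[0,0,0,0,0,0,1]],
])

```text
t: 26.5
eef_pos: [0.54, 0.1043, 0.2274]
orientation: [0.003, -0.036, 0.999, -0.002]
ft_force: [0.9, -10.5, 0.8]
grip_width: 0.0155
```

```bash
python3 f.py
```

```text
t 26.5 ang 3.1376439807242185 r 0.040251098404902555 Ft 10.508390304100075 Fr -0.9619729112323372
```

Emit:
arm_command([
  [[0,0,0,0,0,0,0],[0,0,0,0,0,0,0],[0,0,0,0,0,0,0],[0,0,0,0,0,0,0]],
])

```text
t: 26.9
eef_pos: [0.5396, 0.1068, 0.2268]
orientation: [0.003, -0.036, 0.999, 0.0]
ft_force: [0.1, 0.8, -0.1]
grip_width: 0.0385
```

```bash
python3 - <<'E'
from h import *
s=robot.sense(); print(s['eef_pos'],s['ft_force'],s['grip_width'])
E
```

```text
[0.53958938 0.10683764 0.22683678] [ 0.1166939   0.81388689 -0.1386736 ] 0.03850305344398016
```

Emit:
arm_command([
  [[0,0,0.1,0,0,0,0],[0,0,0.3,0,0,0,0],[0,0,0.4,0,0,0,0],[0,0,0.4,0,0,0,0],[-0.4,0,0.2,0,0,0,0],[-0.4,0,0,0,0,0,0],[-0.4,0,0,0,0,0,0],[0,0,0,0,0,0,0]],
])

```text
t: 27.7
eef_pos: [0.4418, 0.1066, 0.3405]
orientation: [0.004, -0.036, 0.999, 0.0]
ft_force: [-0.2, -0.0, -0.5]
grip_width: 0.0434
```

```bash
python3 - <<'E'
from h import *
s=robot.sense(); print(s['t'],s['eef_pos'],s['ft_force'],s['grip_width'])
cap('side','side12');cap('top','top12')
a=cv2.imread('pics/side12.png')[220:360,270:450]; b=cv2.imread('pics/side10.png')[290:350,300:380];c=cv2.imread('pics/side12.png')[290:350,300:380]
cv2.imwrite('pics/s12.png',np.vstack([cv2.resize(np.hstack([b,c]),None,fx=4.5,fy=4.5,interpolation=cv2.INTER_CUBIC)]))
a=cv2.imread('pics/side12.png')[220:360,270:450]; cv2.imwrite('pics/s12b.png',cv2.resize(a,None,fx=4,fy=4,interpolation=cv2.INTER_CUBIC))
E
```

```text
27.7 [0.44179255 0.10660224 0.34052901] [-0.1771555  -0.00490454 -0.49084596] 0.043375119567278186
```

View pics/s12.png

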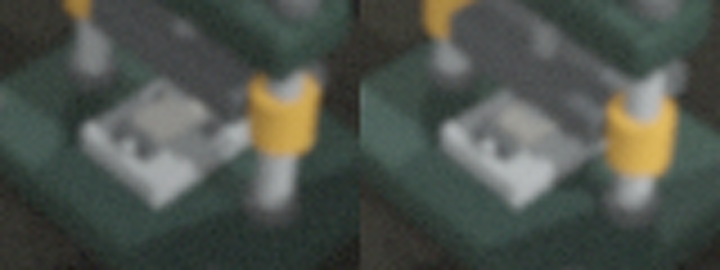

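View pics/s12b.png

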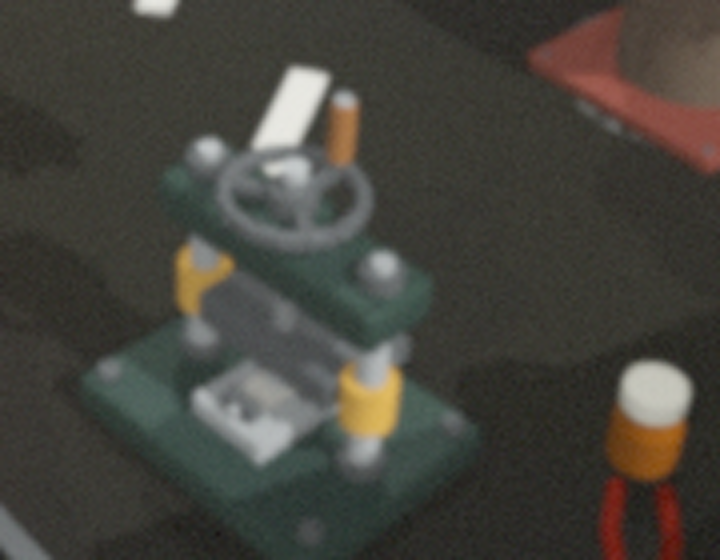

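View pics/top12.png

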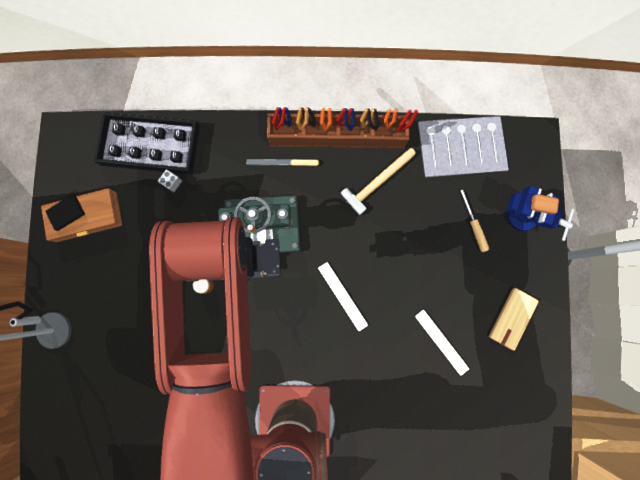

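```bash
python3 - <<'E'
from bench import robot
print(robot.finish_job())
E
```

```text
the job is handed in; nothing more can be done
None
```

I set the press up as asked and handed the job in at about 27.7 s. The exact bearing force is the one thing my checks disagreed on.

**What I did**
- **Winding up:** I wound the wheel anticlockwise to its upper stop. The screw end rose from about 226 to about 244 mm. I overran the stop slightly, with about 23 N at the gripper.
- **Strip:** I took the 170 x 24 mm strip (the other two measured about 226 x 35 mm) and laid it in the guide. I pushed it with closed fingers until it stopped hard, with the force rising from 1 to 16 N over about 0.2 mm.
- **Screwing down:** I screwed down without easing back. The handle force held at 4 to 5 N, then rose to about 10.5 N when the punch met the silver, and I let go there.

**Last checks**
- **Strip and surroundings:** In the last pictures the strip's front end looks the same as when I pushed it home. The gripper touches nothing, and I saw none of the other tools moved.
- **Bearing force:** The handle force gives about 35 N on the silver. The wheel angle since contact gives only about 12 to 18 N. Both lie within 10 to 50 N, and I did not find out why they differ.
- **Strip position:** Where the fingers stopped put the strip about 2.5 mm short of the calculated stop position. That is within the uncertainty of the finger width and the calibration. I took the hard contact as proof it was home, because the camera could not show the gap clearly.

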